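# Pack the spacer board into the jar crate whose gap it fills

### The job

Pinch the plywood spacer that stands on the green mat to feel how thick it is, and pack it upright in the jar crate whose gap between the cartons it fills snugly, so that the jars cannot rattle. Feel gently for the gap, for the cartons crush, push the spacer fully home onto the crate's floor and let go of it; leave the other spacers, the loose jam jar and the loose olive jar where they are.

Things in the scene. Friction and masses are not known exactly. Their poses are not given: they have to be found in the camera images.
- green_mat: flat green mat, 130 x 130 x 3 mm, fixed; origin at the centre of its underside. The spacer to be packed stands on it.
- spacer_a: one of three look-alike plywood spacers, 70 mm wide, 100 mm high, 35 to 115 g, on edge: 9, 13 and 17 mm thick, one of each. The name does not tell which: pinch it to find out. Origin at the centre of its underside; x across the thickness, y along the width, z up. One stands on the green mat; the other two on the grey mat to the other side (both mats 3 mm thick), to be left there.
- spacer_b: one of three look-alike plywood spacers, 70 mm wide, 100 mm high, 35 to 115 g, on edge: 9, 13 and 17 mm thick, one of each. The name does not tell which: pinch it to find out. Origin at the centre of its underside; x across the thickness, y along the width, z up. One stands on the green mat; the other two on the grey mat to the other side (both mats 3 mm thick), to be left there.
- spacer_c: one of three look-alike plywood spacers, 70 mm wide, 100 mm high, 35 to 115 g, on edge: 9, 13 and 17 mm thick, one of each. The name does not tell which: pinch it to find out. Origin at the centre of its underside; x across the thickness, y along the width, z up. One stands on the green mat; the other two on the grey mat to the other side (both mats 3 mm thick), to be left there.
- crate_blue: white crate, fixed, 188 mm long (x), 94 wide (y), walls 40 high, with two cardboard jar cartons with blue lids, one to each end. Between them is an upright gap 11.5 mm wide (x) and 80 long (y), from the cartons' tops, 61 mm above the crate's underside, to its black floor pad, 6 mm above it, which gives 2 mm under 8 N. The gap's middle lies up to 8 mm either way off the origin along x: feel for it. Origin: centre of the underside.
- top_blue (a point): point over the middle of crate_blue at the level of the gap's mouth (not the gap's middle). The cartons are jammed fast, flat on top but for lids 2 mm proud from 14 mm off the gap's edges; the tops give 1 mm per 4 N, 4 mm at most, and crush above 30 N. From 20 mm below the mouth a sprung grey tongue on the gap's -x side bears on the spacer, which will not drop home: it takes a push of 3 to 12 N.
- crate_red: white crate, fixed, 188 mm long (x), 94 wide (y), walls 40 high, with two cardboard jar cartons with red lids, one to each end. Between them is an upright gap 15.5 mm wide (x) and 80 long (y), from the cartons' tops, 61 mm above the crate's underside, to its black floor pad, 6 mm above it, which gives 2 mm under 8 N. The gap's middle lies up to 8 mm either way off the origin along x: feel for it. Origin: centre of the underside.
- top_red (a point): point over the middle of crate_red at the level of the gap's mouth (not the gap's middle). The cartons are jammed fast, flat on top but for lids 2 mm proud from 14 mm off the gap's edges; the tops give 1 mm per 4 N, 4 mm at most, and crush above 30 N. From 20 mm below the mouth a sprung grey tongue on the gap's -x side bears on the spacer, which will not drop home: it takes a push of 3 to 12 N.
- crate_yellow: white crate, fixed, 188 mm long (x), 94 wide (y), walls 40 high, with two cardboard jar cartons with yellow lids, one to each end. Between them is an upright gap 19.5 mm wide (x) and 80 long (y), from the cartons' tops, 61 mm above the crate's underside, to its black floor pad, 6 mm above it, which gives 2 mm under 8 N. The gap's middle lies up to 8 mm either way off the origin along x: feel for it. Origin: centre of the underside.
- top_yellow (a point): point over the middle of crate_yellow at the level of the gap's mouth (not the gap's middle). The cartons are jammed fast, flat on top but for lids 2 mm proud from 14 mm off the gap's edges; the tops give 1 mm per 4 N, 4 mm at most, and crush above 30 N. From 20 mm below the mouth a sprung grey tongue on the gap's -x side bears on the spacer, which will not drop home: it takes a push of 3 to 12 N.
- jam_jar: loose jam jar with white lid, 66 mm across, 85 mm high; origin at the centre of its underside. To be left alone.
- olive_jar: loose green glass jar, 66 mm across, 100 mm high; origin at the centre of its underside. To be left alone.
Not all that is in view belongs to the job. Leave any pink or purple look-alike of the spacer_b alone.

How it is judged:
By the outcome, as a careful person would: the job done as asked, in the order asked, and still so for the second after the job is handed in, with the robot touching nothing.
It also fails if it takes over 54 s, if anything falls off the work surface, if the arm or the gripper's body presses on something with over 40 N, if the wrist force passes 120 N, or if a joint passes its speed limit or range.

### The arm

A 6-joint arm with a two-finger parallel gripper is mounted at the origin on the work surface. World frame = base frame: x ahead of the robot, y to its left, z up, the work surface at z = 0. Lengths are in m, angles in rad, forces in N, time in s.
With the tool pointing down it reaches from about 0.35 to 0.775 m from the base axis. Payload 5.5 kg.
Tool frame: the origin (TCP) lies on the mounting face of the last link; the fingertips stand 173 mm ahead of it and the grasp point (between the pads) lies 155 mm ahead of it; z points along the fingers, x is the direction in which the jaws open and shut, and the axes are right-handed (so a half turn about z gives the same grasp; the last joint's range is limited). The gripper opens to 85 mm and grips with 20 to 120 N. Pads are 22 mm wide; open, the fingers measure 114 mm over their backs; the gripper's body (76 mm by 85 mm) begins 54 mm behind the grasp point. The pads swing forward as they close: fully open they stand 13 mm farther back than shut.
Start: joints at [1.207, 0.313, 0.046, 1.304, 0, 1.431], TCP at [0.128, 0.561, 0.405] pointing down, gripper open.
Joint ranges: [-2.76, 2.76], [-0.86, 1.69], [-1.03, 1.26], [-2.2, 2.34], [-1.47, 1.5], [-3.14, 3.14]. Speed limits (rad/s): [2.57, 2.57, 3.14, 3.14, 3.14, 3.14].

### API

Orientations are given as a rotation vector (axis times angle).
In Python, from station import arm, eoat, inverse_kinematics, cams, current_clock, current_joints, current_qd, current_joint_efforts, current_ee_pos, current_orientation, current_force, current_moment, current_opening gives the robot as it stands. Calls block until the motion is done:
- arm.reach(position, orientation): joint-space move of the TCP to a pose.
- arm.move_straight(position, frame=None, speed=0.15, guard=None): straight line of the TCP; frame=None keeps the orientation; speed is the mean speed in m/s. With guard (N) it stops when the force on the tool has changed by that much, and returns True; else False.
- arm.move_joints(angles): joint-space move.
- eoat.command_gripper(opening, strength=None): finger opening in m; strength is the grip in N (None keeps the last); returns when the fingers have stopped.
- arm.dwell(seconds).
- inverse_kinematics(position, orientation): joint angles nearest the present ones, or None.
- cams.snapshot(name): name is "scene" or "top" or "wrist"; returns (picture, depth): 480x640x3 uint8, red, green, blue; 480x640 float32, m along the optical axis (not along the pixel's ray), 0 where there is no reading.
- cams.calibration(name): a dict with "fx", "fy", "cx", "cy" (pixels), "position" and "rotation" of the camera in the world. Camera axes: x right, y down, z forward; pixel columns grow to the right and rows downward; lengths in m; the calibration is good to about 2 mm. A picture is of the moment at which its call begins: read the wrist's pose just before it. calibration takes no time and is no camera call; for the wrist camera it gives the pose at the moment of the call.
A pose or a line that the arm cannot do raises arm.Unreachable and nothing moves.
- arm.close_job(): hands the job in, once; it reports no verdict.
Readings, each from a call of its own:
- current_clock(): time.
- current_joints(): joint angles.
- current_qd(): joint speeds.
- current_joint_efforts(): joint torques, N m.
- current_ee_pos(): TCP position.
- current_orientation(): TCP orientation.
- current_force(): force on the tool from outside, world axes, zero at the start.
- current_moment(): the same for the moment, N m.
- current_opening(): finger opening in m.
Only numpy, scipy, OpenCV 4.12 (cv2) and the standard library are available. Lean on these libraries where they do the work, as an engineer would, in place of code of your own. Each camera call takes 0.05 s, during which the arm holds its last target.

## Working session

There is one attempt and no reset: what is moved stays moved. The work goes in short steps, each a Python script; the robot and the scene stay as the last script left them, time stands still between calls to the robot, and variables do not carry over. Pictures are saved under pics/ and viewed, and the job is handed in when it is done.

```bash
ls; mkdir -p pics
python3 - <<'E'
from station import *
import cv2,numpy as np
for n in ("scene","top","wrist"):
    p,d=cams.snapshot(n); cv2.imwrite(f"pics/{n}0.png",p[:,:,::-1]); np.savez(f"pics/{n}0.npz",p=p,d=d,**cams.calibration(n))
    print(n,cams.calibration(n))
print(current_clock(),current_ee_pos(),current_orientation(),current_opening())
E
```

```text
pics
scene {'fx': 559.1838937906185, 'fy': 559.1838937906185, 'cx': 332.89438508800964, 'cy': 249.22378660444696, 'position': array([1.05547069, 0.56048403, 1.14553964]), 'rotation': array([-1.11317012, -2.51205306,  0.82410238])}
top {'fx': 594.9774938772864, 'fy': 594.9774938772864, 'cx': 322.7329298155591, 'cy': 251.96611282490204, 'position': array([0.33955975, 0.0233988 , 1.59747801]), 'rotation': array([-2.19156872,  2.150287  , -0.05929175])}
wrist {'fx': 345.4335370298538, 'fy': 345.4335370298538, 'cx': 323.26169598776636, 'cy': 238.25205105382796, 'position': array([0.05549446, 0.57775184, 0.37304772]), 'rotation': array([2.26656553, 1.80896098, 0.26279032])}
0.15 [0.12756373 0.56052087 0.40399905] [ 2.45501689e+00  1.95902496e+00 -1.92943856e-03] 0.08528469776943984
```

View pics/top0.png

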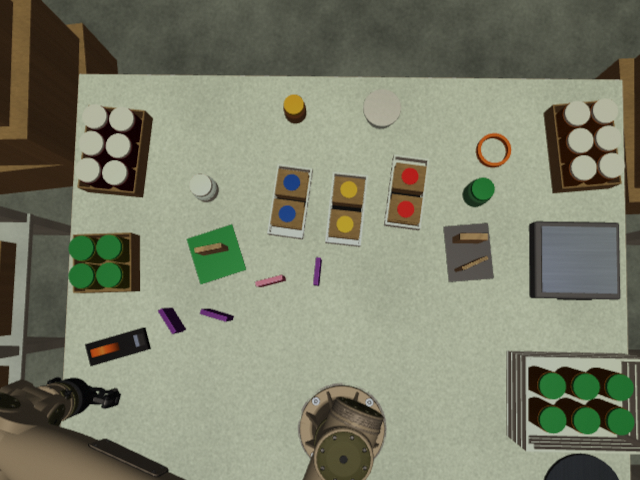

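View pics/scene0.png

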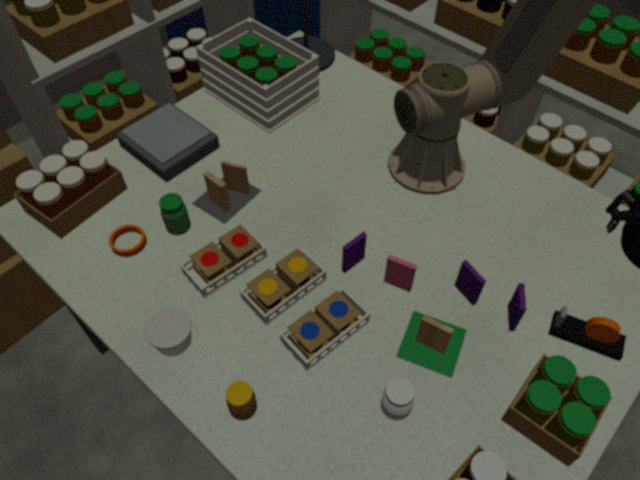

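View pics/wrist0.png

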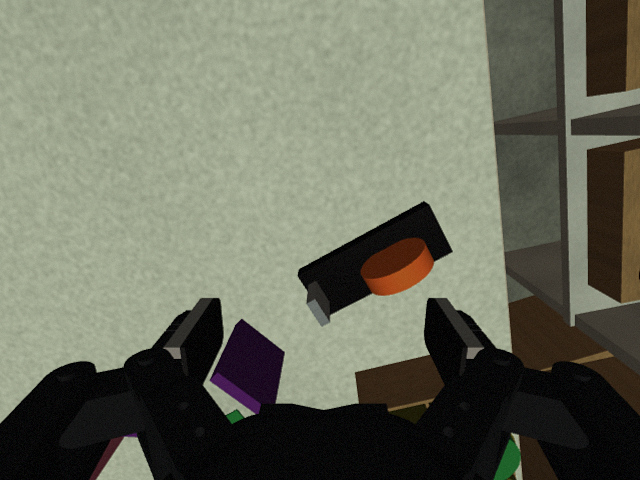

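```bash
cat > h.py <<'E'
import numpy as np,cv2
from scipy.spatial.transform import Rotation as R
def load(f):
    z=np.load(f); return {k:z[k] for k in z.files}
def px2w(c,u,v,z=None,depth=None):
    Rm=R.from_rotvec(c['rotation']).as_matrix()
    r=np.array([(u-c['cx'])/c['fx'],(v-c['cy'])/c['fy'],1.])
    w=Rm@r; p=np.array(c['position'])
    if depth is None: depth=(z-p[2])/w[2]
    return p+w*depth
def w2px(c,P):
    Rm=R.from_rotvec(c['rotation']).as_matrix()
    q=Rm.T@(np.array(P)-c['position']); return np.array([c['fx']*q[0]/q[2]+c['cx'],c['fy']*q[1]/q[2]+c['cy']])
def crop(p,x0,y0,x1,y1,s,f):
    cv2.imwrite(f,cv2.resize(p[y0:y1,x0:x1,::-1],None,fx=s,fy=s,interpolation=cv2.INTER_CUBIC))
def down(yaw):  # tool z down, tool x at angle yaw in world
    c,s=np.cos(yaw),np.sin(yaw)
    return R.from_matrix(np.array([[c,s,0],[s,-c,0],[0,0,-1.]])).as_rotvec()
E
python3 - <<'E'
from h import *
c=load('pics/top0.npz')
crop(c['p'],180,215,260,290,8,'pics/t_mat.png')
crop(c['p'],262,145,442,255,4.4,'pics/t_crates.png')
print(px2w(c,217,254,.003),px2w(c,210,247,.103))
s=load('pics/scene0.npz')
print(R.from_rotvec(c['rotation']).as_matrix().round(3))
E
```

```text
[0.45205839 0.3461035  0.003     ] [0.46244447 0.34425982 0.103     ]
[[ 0.02  -0.997  0.077]
 [-1.    -0.018  0.023]
 [-0.022 -0.077 -0.997]]
```

View pics/t_mat.png

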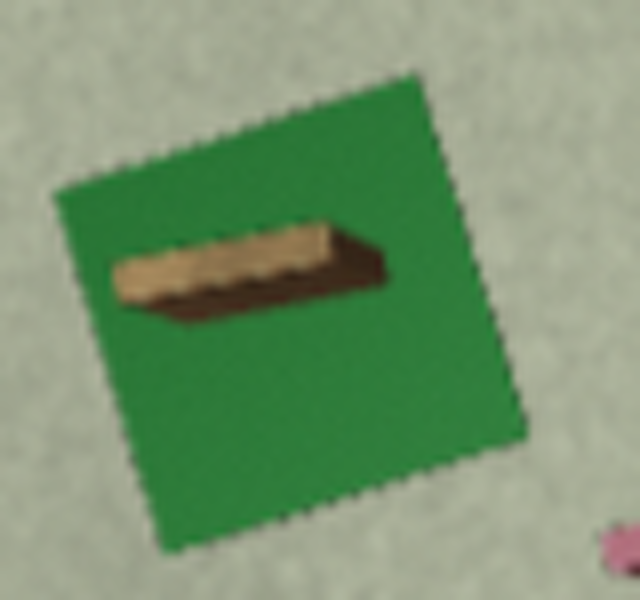

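View pics/t_crates.png

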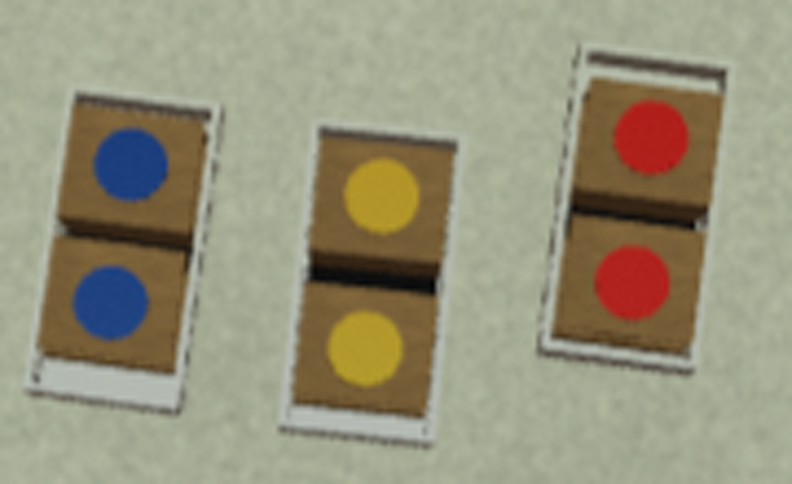

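Run:
```python
from h import *
c=load('pics/top0.npz')
P=[px2w(c,180+u/8,215+v/8,.103) for u,v in [(112,262),(122,305),(330,221),(333,262)]]
P=np.array(P); print(P.round(4))
m=P.mean(0); d=(P[2:].mean(0)-P[:2].mean(0)); print(m.round(4),np.linalg.norm(d),np.degrees(np.arctan2(d[1],d[0])))
for n,ps in dict(blue=[(60,220),(190,238),(60,235),(187,252)],yellow=[(312,253),(438,265),(308,281),(436,294)],red=[(573,193),(703,207),(568,211),(705,230)]).items():
    Q=np.array([px2w(c,262+u/4.4,145+v/4.4,.061) for u,v in ps]); print(n,Q.mean(0).round(4),np.degrees(np.arctan2(*(Q[0]-Q[1])[1::-1])).round(1),np.degrees(np.arctan2(*(Q[2]-Q[3])[1::-1])).round(1), np.linalg.norm(Q[0]-Q[2]),np.linalg.norm(Q[0]-Q[1]))
# depth check
for u,v in [(208,248),(217,262),(292,182),(287,214)]:
    print(px2w(c,u,v,depth=float(c['d'][v,u])).round(4))
s=load('pics/scene0.npz')
crop(s['p'],395,305,475,380,8,'pics/s_mat.png')
```

```text
[[0.4598 0.3849 0.103 ]
 [0.4462 0.3812 0.103 ]
 [0.4741 0.316  0.103 ]
 [0.4611 0.3146 0.103 ]]
[0.4603 0.3492 0.103 ] 0.06927119094035417 -77.86460328967458
blue [0.5963 0.1472 0.061 ] 83.0 83.3 0.00900439794234602 0.07814106501536583
yellow [ 0.5766 -0.001   0.061 ] 85.4 85.1 0.016894024093095917 0.07488932377536822
red [ 0.6167 -0.1563  0.061 ] 84.7 82.9 0.011186173294804189 0.07710107042794946
[0.4597 0.3488 0.1049]
[0.4304 0.3451 0.0043]
[0.6402 0.1435 0.0626]
[0.5551 0.1542 0.0661]
```

View pics/s_mat.png

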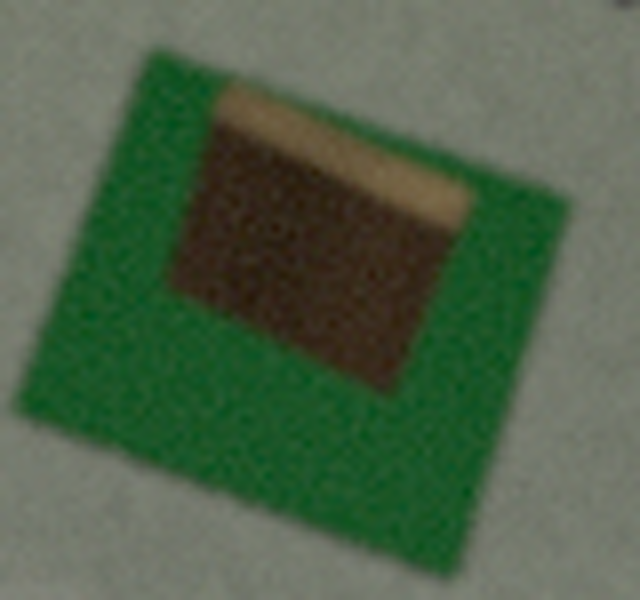

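```bash
cat >> h.py <<'E'
from station import *
def snap(n,name):
    c=dict(cams.calibration(n)); p,d=cams.snapshot(n); c.update(p=p,d=d)
    cv2.imwrite(f"pics/{name}.png",p[:,:,::-1]); np.savez(f"pics/{name}.npz",**c); return c
E
python3 - <<'E'
from h import *
for y in (12.1,192.1,-6.5,173.5):
    for p in ([.46,.349,.33],[.596,.147,.3],[.6167,-.156,.25]):
        q=inverse_kinematics(p,down(np.radians(y))); print(y,p,None if q is None else np.round(q,2))
arm.reach([.4603,.3492,.34],down(np.radians(12.1)))
print(current_clock(),current_ee_pos(),current_force())
snap('wrist','w1')
E
```

```text
12.1 [0.46, 0.349, 0.33] [ 0.51  0.35 -0.09  1.13  0.    1.87]
12.1 [0.596, 0.147, 0.3] [ 0.11  0.43 -0.04  1.1   0.    1.47]
12.1 [0.6167, -0.156, 0.25] [-0.37  0.51 -0.04  1.02  0.    0.99]
192.1 [0.46, 0.349, 0.33] [ 0.51  0.35 -0.09  1.13  0.   -1.27]
192.1 [0.596, 0.147, 0.3] [ 0.11  0.43 -0.04  1.1   0.   -1.67]
192.1 [0.6167, -0.156, 0.25] [-0.37  0.51 -0.04  1.02  0.   -2.16]
-6.5 [0.46, 0.349, 0.33] [ 0.51  0.35 -0.09  1.13  0.    2.19]
-6.5 [0.596, 0.147, 0.3] [ 0.11  0.43 -0.04  1.1   0.    1.8 ]
-6.5 [0.6167, -0.156, 0.25] [-0.37  0.51 -0.04  1.02  0.    1.31]
173.5 [0.46, 0.349, 0.33] [ 0.51  0.35 -0.09  1.13  0.   -0.95]
173.5 [0.596, 0.147, 0.3] [ 0.11  0.43 -0.04  1.1   0.   -1.35]
173.5 [0.6167, -0.156, 0.25] [-0.37  0.51 -0.04  1.02  0.   -1.83]
1.6333 [0.4597085  0.34993896 0.34025284] [-0.1410969   0.13878239  0.31128616]
```

View pics/w1.png

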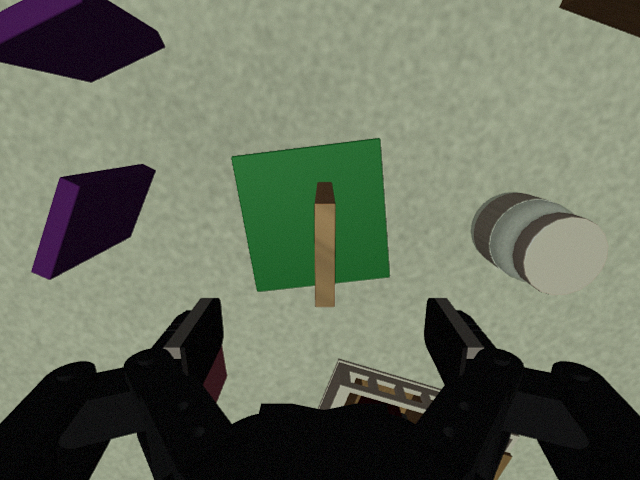

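Run:
```python
from h import *
c=load('pics/w1.npz')
P=np.array([px2w(c,u,v,.103) for u,v in [(315,204),(335,204),(315,306),(335,306)]]);print(P.round(4),P.mean(0))
d=P[0]-P[2];print(np.linalg.norm(d),np.degrees(np.arctan2(d[1],d[0])),np.linalg.norm(P[0]-P[1]),np.linalg.norm(P[2]-P[3]))
print(px2w(c,565,250,.085), px2w(c,530,235,depth=float(c['d'][250,565])))
```

```text
[[0.4473 0.3819 0.103 ]
 [0.4592 0.3845 0.103 ]
 [0.4614 0.3147 0.103 ]
 [0.4743 0.3175 0.103 ]] [0.46056339 0.3496824  0.103     ]
0.06865015286061234 101.78808148883853 0.012117750069404925 0.013269107512333922
[0.6214967 0.3832757 0.085    ] [0.59629325 0.38775557 0.0816114 ]
```

Run:
```python
from h import *
g=arm.move_straight([.4606,.3496,.243],speed=.12,guard=8)
print(g,current_ee_pos(),current_force())
eoat.command_gripper(0.0,strength=50)
print(current_opening(),current_clock(),current_force())
snap('wrist','w2')
```

```text
False [0.46086405 0.34990927 0.24373114] [ 0.33882993 -0.326138    0.44881783]
0.012470315637605284 3.3 [0.13580009 0.41309341 2.42061626]
```

View pics/w2.png

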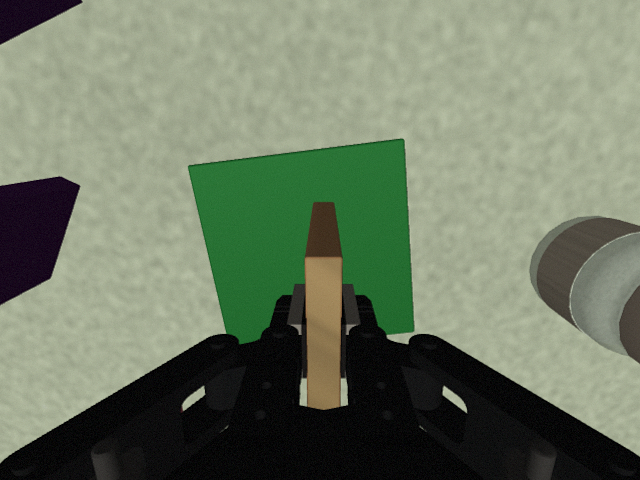

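Run:
```python
from h import *
arm.move_straight([.4609,.3499,.38],speed=.25)
print(current_opening(),current_force(),current_clock())
arm.reach([.6167,-.225,.38],down(np.radians(-6)))
print(current_ee_pos(),current_orientation(),current_clock(),current_opening(),current_force())
snap('wrist','w3')
```

```text
0.01253441434329366 [-0.74992262 -0.27388986 -1.05358079] 4.05
[ 0.61696985 -0.22375839  0.38010015] [-3.13714809e+00  1.61689023e-01 -7.87452945e-05] 6.1833 0.012497234328481861 [ 0.06947493 -0.69850395 -0.52649807]
```

View pics/w3.png

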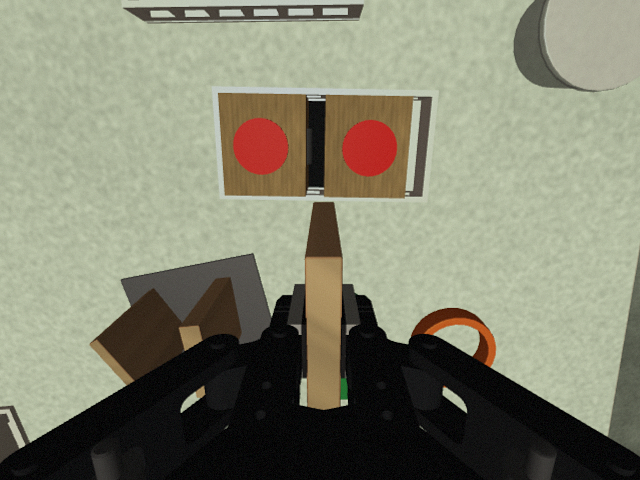

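Run:
```python
from h import *
c=load('pics/w3.npz')
crop(c['p'],205,80,445,260,3.3,'pics/w3c.png')
crop(c['p'],290,85,345,225,4.2,'pics/w3d.png')
```

```text
(no output)
```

View pics/w3c.png

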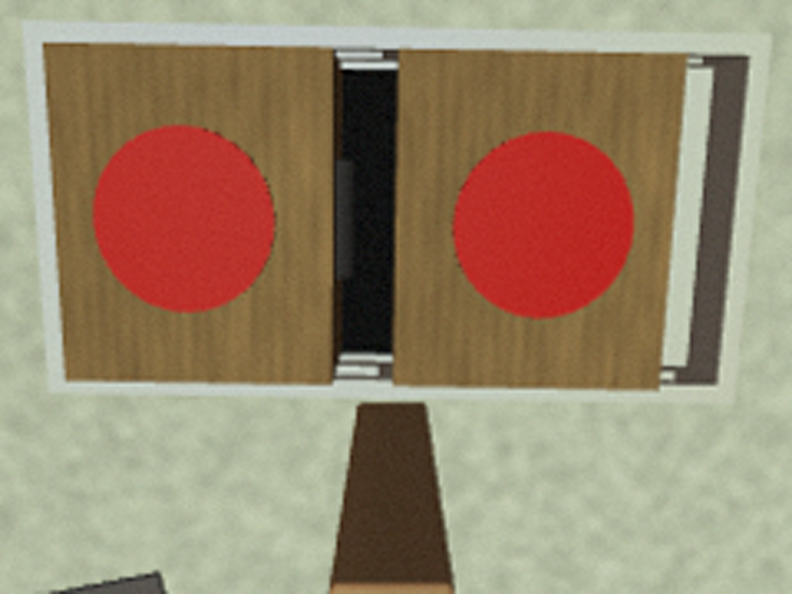

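View pics/w3d.png

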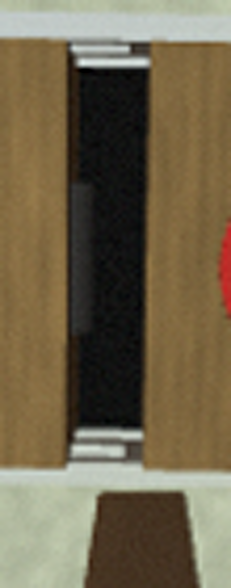

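Run:
```python
from h import *
c=load('pics/w3.npz')
f=lambda L,z:np.array([px2w(c,290+u/4.2,85+v/4.2,z) for u,v in L])
G=f([(70,42),(67,467),(150,42),(143,468)],.061); print(G.round(4),G.mean(0).round(4))
for a,b in((0,1),(2,3)):
    d=G[a]-G[b]; print(np.linalg.norm(d),np.degrees(np.arctan2(d[1],d[0])))
print(np.linalg.norm(G[0]-G[2]),np.linalg.norm(G[1]-G[3]))
S=f([(100,492),(187,492)],.139);print(S.round(4),S.mean(0),np.linalg.norm(S[0]-S[1]))
# top near edge of spacer, top face far corners ~ w3c
T=np.array([px2w(c,205+u/3.3,80+v/3.3,.2393) for u,v in [(330,584),(453,584)]]);print(T.round(4),T.mean(0),np.linalg.norm(T[0]-T[1]))
# crate rim corners w3c outer, z=.04
C=np.array([px2w(c,205+u/3.3,80+v/3.3,.04) for u,v in [(22,22),(770,36),(740,404),(52,392)]]);print(C.round(4),C.mean(0),np.degrees(np.arctan2(*(C[1]-C[0])[1::-1])),np.degrees(np.arctan2(*(C[2]-C[3])[1::-1])),np.linalg.norm(C[1]-C[0]),np.linalg.norm(C[1]-C[2]))
y=np.radians(-6); print(current_ee_pos())
```

```text
[[ 0.6141 -0.1198  0.061 ]
 [ 0.6043 -0.1982  0.061 ]
 [ 0.6288 -0.1213  0.061 ]
 [ 0.6194 -0.2     0.061 ]] [ 0.6167 -0.1598  0.061 ]
0.07898580382251197 82.84804331716143
0.07917301018330174 83.18675067386847
0.014749443494137258 0.015214651162610084
[[ 0.6141 -0.1892  0.139 ]
 [ 0.6268 -0.1905  0.139 ]] [ 0.62047075 -0.18984856  0.139     ] 0.012764436524279126
[[ 0.614  -0.1886  0.2393]
 [ 0.6265 -0.1899  0.2393]] [ 0.62024315 -0.18925137  0.2393    ] 0.012593929361249197
[[ 0.5361 -0.1032  0.04  ]
 [ 0.7222 -0.1258  0.04  ]
 [ 0.7133 -0.2189  0.04  ]
 [ 0.5259 -0.1962  0.04  ]] [ 0.62437944 -0.16101857  0.04      ] -6.916999574268087 -6.91253129599023 0.18742240197435295 0.09351944256259229
[ 0.61698392 -0.22371447  0.38015454]
```

Run:
```python
from h import *
arm.move_straight([.6169,-.1594,.325],frame=down(np.radians(-6.95)),speed=.12)
arm.dwell(.1)
print(current_ee_pos(),current_orientation(),current_clock(),current_force())
c=snap('wrist','w4')
crop(c['p'],230,120,430,270,4,'pics/w4c.png')
```

```text
[ 0.61720477 -0.16007858  0.32580805] [ 3.13510951e+00 -1.91434750e-01  2.40874334e-03] 7.2 [-0.05253554 -0.21943384 -1.25358266]
```

View pics/w4c.png

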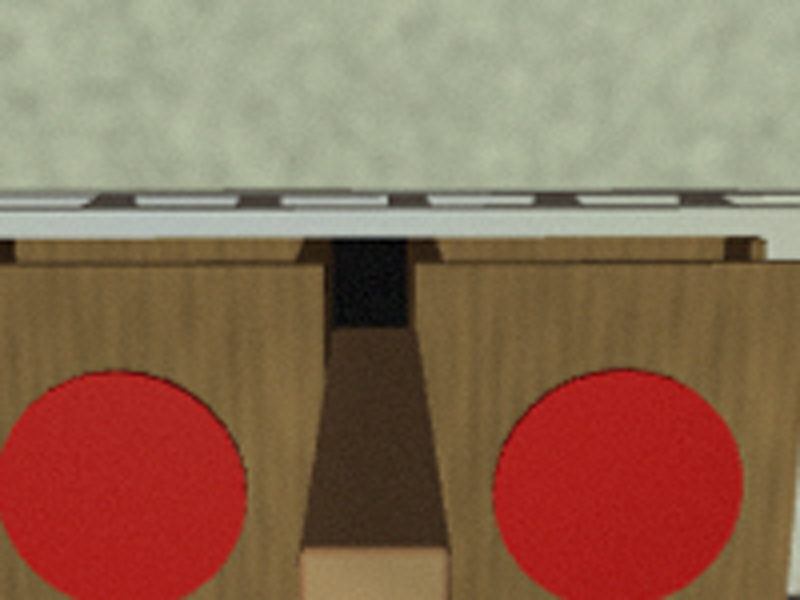

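Run:
```python
from h import *
c=load('pics/w4.npz')
f=lambda L,z:np.array([px2w(c,230+u/4,120+v/4,z) for u,v in L])
y=np.radians(-6.95); ex=np.array([np.cos(y),np.sin(y),0])
S=f([(334,327),(409,327)],.0851);G=f([(327,262),(415,262)],.061)
T=f([(303,547),(447,547)],.1851)
for n,a in(('S',S),('G',G),('T',T)): print(n,a.round(4).tolist(),(a@ex).round(4),(a@ex).mean().round(4),np.ptp(a@ex).round(4))
print(current_ee_pos()@ex)
```

```text
S [[0.6152, -0.1254, 0.0851], [0.6266, -0.1268, 0.0851]] [0.6258 0.6374] 0.6316 0.0115
G [[0.6142, -0.1187, 0.061], [0.629, -0.1205, 0.061]] [0.6241 0.6389] 0.6315 0.0149
T [[0.6153, -0.1249, 0.1851], [0.6274, -0.1264, 0.1851]] [0.6259 0.6381] 0.632 0.0121
0.6319863227526217
```

Run:
```python
from h import *
p=current_ee_pos(); f0=current_force()
g=arm.move_straight([.6168,-.1595,.292],frame=down(np.radians(-6.95)),speed=.02,guard=4)
print(g,current_ee_pos(),current_force()-f0,current_moment(),current_clock())
```

```text
False [ 0.61682489 -0.1595018   0.29213722] [ 0.2795689   1.30154583 -0.73752825] [-0.00714634 -0.00411511 -0.02404623] 9.05
```

Run:
```python
from h import *
o=down(np.radians(-6.95))
for z in (.284,.272,.260,.250):
    g=arm.move_straight([.6168,-.1595,z],frame=o,speed=.025,guard=18)
    print(g,current_ee_pos(),current_force(),current_moment().round(2),current_opening(),current_clock())
    if g: break
```

```text
False [ 0.61668157 -0.15942739  0.28365635] [ 0.00590931  0.03401679 -0.76937749] [ 0.02  0.03 -0.  ] 0.012544487201173753 9.5167
False [ 0.61736746 -0.15971365  0.27277261] [0.72740804 0.17475749 4.33322096] [-0.07 -0.38  0.02] 0.01245381893869076 10.15
False [ 0.61737487 -0.15969009  0.26044603] [ 3.14022696 -0.38512902  3.36463114] [-0.19 -0.68  0.04] 0.012269670885880114 10.7833
False [ 0.61737523 -0.15963103  0.25008976] [ 4.75653856 -1.41012986  1.43283947] [-0.25 -1.29  0.05] 0.012570732886635731 11.3333
```

Run:
```python
from h import *
o=down(np.radians(-6.95))
g=arm.move_straight([.6170,-.1595,.2435],frame=o,speed=.015,guard=11)
print(g,current_ee_pos(),current_force(),current_moment().round(2),current_opening(),current_clock())
snap('wrist','w5');
```

```text
False [ 0.61744937 -0.15961556  0.24451069] [3.59427128 0.06894501 6.05516498] [-0.05 -0.82 -0.01] 0.01242875451650756 11.9167
```

View pics/w5.png

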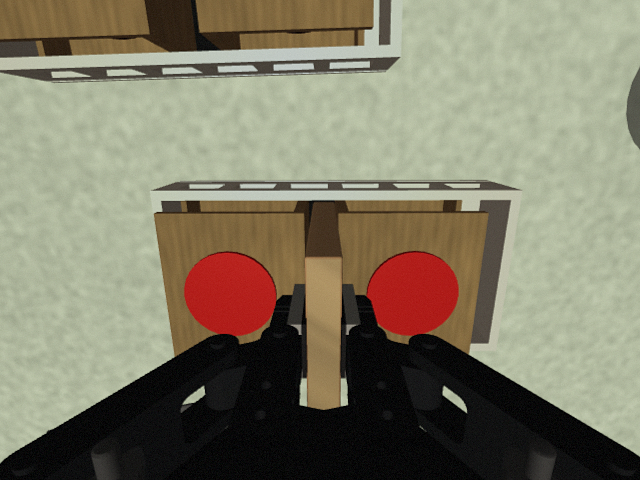

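Run:
```python
from h import *
o=down(np.radians(-6.95))
g=arm.move_straight([.6170,-.1595,.2422],frame=o,speed=.015,guard=10)
print(g,current_ee_pos(),current_force(),current_moment().round(2),current_opening(),current_clock())
arm.dwell(.2); print(current_ee_pos(),current_force())
```

```text
False [ 0.61741084 -0.1595614   0.24404519] [ 2.07923306  0.30459909 12.36867957] [ 0.06 -0.46  0.05] 0.012273656370350775 12.2167
[ 0.61742949 -0.15958315  0.24408507] [ 2.23769423  0.1226545  12.01828301]
```

Run:
```python
from h import *
eoat.command_gripper(0.06)
print(current_opening(),current_force(),current_clock())
arm.move_straight([.6170,-.1595,.36],speed=.15)
print(current_force(),current_clock())
snap('wrist','w6')
arm.move_straight([.6170,-.2300,.38],speed=.15)
c=snap('wrist','w7'); snap('scene','s7'); print(current_clock())
crop(c['p'],205,80,445,260,3.3,'pics/w7c.png')
```

```text
0.060164757253211645 [-0.45962313  0.29163561  0.37606141] 12.9333
[ 0.69281241 -0.37762773  0.00103021] 13.8667
14.6583
```

View pics/w6.png

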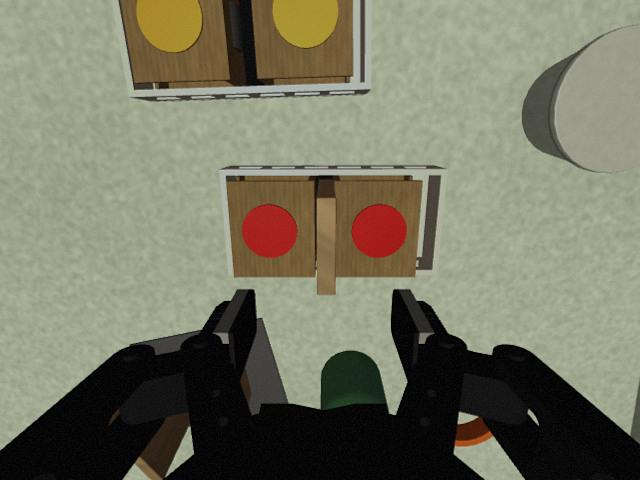

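View pics/w7c.png

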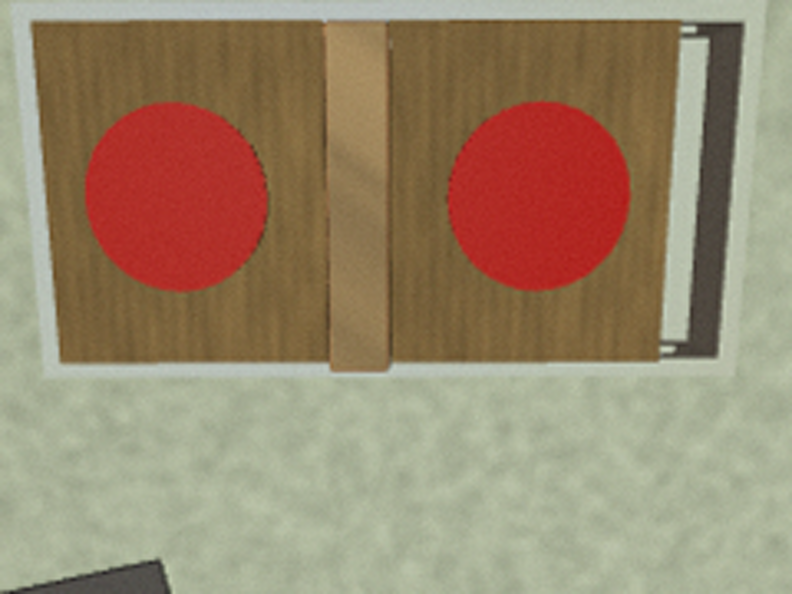

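View pics/s7.png

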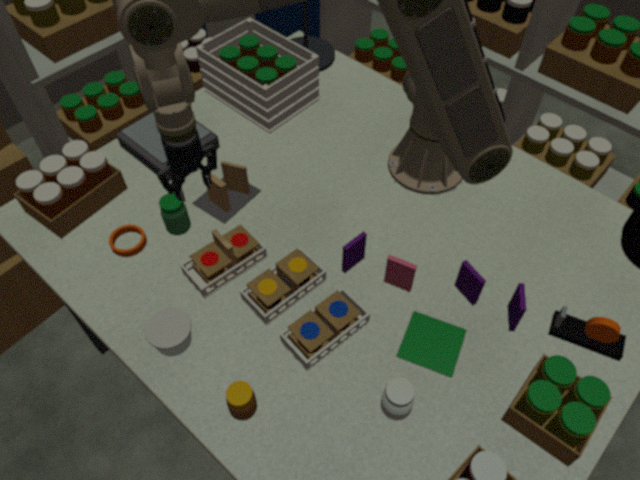

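Run:
```python
from h import *
c=load('pics/w7.npz')
def pl(u0,u1,v0,v1):
    P=[px2w(c,u,v,depth=float(c['d'][v,u])) for u in range(u0,u1) for v in range(v0,v1)]; return np.array(P)
x0=205
s=pl(307,321,95,185); l=pl(282,300,95,180); r=pl(326,338,95,180)
for n,a in zip('slr',(s,l,r)): print(n,np.median(a[:,2]).round(4),a[:,2].std().round(4))
# tilt of spacer top along y & x
A=np.c_[s[:,:2]-s[:,:2].mean(0),np.ones(len(s))]; print(np.degrees(np.linalg.lstsq(A,s[:,2],rcond=None)[0][:2]))
A=np.c_[l[:,:2]-l[:,:2].mean(0),np.ones(len(l))]; print(np.degrees(np.linalg.lstsq(A,l[:,2],rcond=None)[0][:2]))
print(current_ee_pos(),current_force())
```

```text
s 0.1043 0.0138
l 0.061 0.0194
r 0.0609 0.0156
[41.34537984 -4.80558602]
[ 96.19495496 -14.07172384]
[ 0.61690095 -0.22916906  0.37949072] [ 0.49769244  0.76448439 -0.93449416]
```

Run:
```python
from h import *
arm.close_job(); print(current_clock())
```

```text
the job is handed in; nothing more can be done
the job is handed in; nothing more can be done
```

I packed the spacer from the green mat upright in the red crate, pushed it home, let go, and handed the job in at about 15 s.

- **Thickness:** the pinch read 12.5 mm, and the camera gave 12–13 mm. I took it as the 13 mm spacer, which fits the 15.5 mm gap.
- **Finding the gap:** the wrist camera lined the spacer up with the gap to about 0.1 mm, with the gap's middle 7.6 mm off the crate's centre. It went in at the first try, without the 4 N guard tripping on the cartons.
- **Pushing home:** the tongue added up to about 4 N vertically. I then pushed until the upward force reached 12 N against the stiff floor.
- **Checks after release:** the pictures show the spacer upright in the gap and the gripper clear. The other spacers, the olive jar and the jam jar look as they stood.
- **Small disagreement:** the depth picture puts the spacer's top 43 mm above the cartons, against 45 mm expected, so it is seated but the reading is 1–2 mm off. My attempt to measure tilt from the depth picture gave no usable number because of bad readings.

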